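Lock the filter cartridge into the analyser's bayonet socket

TASK

Fit the filter cartridge (the steel one with two side lugs and a bar grip) into the bayonet socket on top of the moisture analyser: find the two slots with its lugs, press it in against the spring, twist it clockwise to the stop and let it rise into its notches, so that it stays locked upright when you let go. Work gently, never forcing the cartridge against the analyser, and leave the stopper and the jar where they are.

Things in the scene. Friction and masses are not known exactly. Their poses are not given: they have to be found in the camera images.
- cartridge: Filter cartridge, 90 to 150 g, standing upright, 68 mm tall. Origin: centre of its underside; z up. Steel cylinder 34 mm in diameter, 44 mm high, lowest 9 mm tapered to 25 mm. Two steel lugs stick out at either end of its x axis, 58 mm over their ends, 7 mm wide (y), from 10 to 16 mm above the underside. A half turn about z makes no difference.
- cartridge_grip (a point): Middle of the cartridge's black bar grip, 56 mm above the underside, axes as the cartridge's. The bar is 44 mm long along x (the same line as the lugs), 14 mm thick along y, and spans 44 to 68 mm above the underside: pinch it across its thickness.
- analyser: Moisture analyser, fixed. Origin: centre of its underside; x away from its display side, y to its left, z up. White housing x -60 to 120, y -150 to 150 mm, 85 mm high; a grey console 52 mm high at x -145 to -60 mm. Flat round chamber lid, 132 mm in diameter, 15 mm over the housing top at x 30, y -65 mm. Bayonet socket on the housing top at x 30, y 85 mm.
- socket_mouth (a point): Centre of the socket's mouth: on its axis, level with the rim, 125 mm over the bench; axes as the analyser's. Aluminium collar, bore 38 mm, 60 mm outside, 40 mm high, two 11 mm slots, half a turn apart, for the lugs through wall and rim. Collar clamped askew: the slot line lies up to 0.3 rad either way from the analyser's x axis; this pose does not show it: look or feel.
- socket_spring (a point): Top of the spring plunger in the bore, at rest 14 mm below the mouth: 600 N/m, no preload, firm stop 21 mm further down (12.6 N). Underside of the cartridge: 10 mm below the mouth with its lugs resting on the rim beside the slots; with its lugs in the slots it meets the plunger, and let go there it stands unlocked, about 16 mm below the mouth.
- socket_lock (a point): On the socket axis, 22 mm below the mouth: where the underside of the locked cartridge is. When the underside is 27 mm or more below the mouth (8 N) the lugs pass under the lip; then it turns only clockwise seen from above, 0.91 rad (at most 1.1) from the slots to a stop. There the spring lifts it 5 mm into 11 mm wide notches. More than 40 N between cartridge and analyser is too much.
- stopper: Bystander: plain steel stopper, 34 mm in diameter and 54 mm tall, no lugs, with a round black head 40 mm in diameter. Stands upright, origin at the centre of its underside.
- jar: Bystander: glass sample jar with lid, 60 mm in diameter, 85 mm tall, upright; origin at the centre of its underside.
Not all that is in view belongs to the job. What is shaped like the cartridge but blue, turquoise or yellow is not meant.

How it is judged:
On the way:
1. the cartridge is pressed into the socket against the spring, deeper than the rim lip (z of cartridge in the frame of socket_mouth below -0.0255 m and horizontal distance between cartridge and socket_mouth below 0.005 m), for 0.05 s.
At the end, for the whole second after the job is handed in: The cartridge is locked in the socket and at rest: underside 19.5 to 24.5 mm below the mouth (22 nominal), within 4 mm of the socket axis, tilted less than 0.1 rad, its lugs turned 0.45 to 1.35 rad from the analyser's x axis (z of cartridge in the frame of socket_mouth between -0.0245 and -0.0195 m and horizontal distance between cartridge and socket_mouth below 0.004 m and angle between the x axis of cartridge and the x axis of analyser, either way round between 0.45 and 1.35 rad and angle between cartridge's own z axis and vertical below 0.1 rad and linear speed of cartridge below 0.01 m/s); the robot touches nothing.
It fails at once if the cartridge is forced against the analyser (more than 40 N) (contact force between cartridge and analyser above 40 N).
It fails at once if the stopper is moved more than 20 mm (distance of stopper from where it was at the start of the episode above 0.02 m).
It fails at once if the jar is moved more than 20 mm (distance of jar from where it was at the start of the episode above 0.02 m).
It also fails if it takes over 67 s, if anything falls off the work surface, if the arm or the gripper's body presses on something with over 40 N, if the wrist force passes 120 N, or if a joint passes its speed limit or range.

ROBOT

A 6-joint arm with a two-finger parallel gripper is mounted at the origin on the work surface. World frame = base frame: x ahead of the robot, y to its left, z up, the work surface at z = 0. Lengths are in m, angles in rad, forces in N, time in s.
With the tool pointing down it reaches from about 0.4 to 0.825 m from the base axis. Payload 7 kg.
Tool frame: the origin (TCP) lies midway between the tips of the shut fingers; the grasp point (between the pads) lies 19 mm behind it (manip.grip_depth is the z of the grasp point in the tool frame, in m); z points along the fingers, y is the line along which they close (so a half turn about z gives the same grasp; the last joint's range is limited). The gripper opens to 88 mm and grips with 3 to 60 N. Pads are 19 mm wide; open, the fingers measure 130 mm over their backs; the gripper's body (78 mm by 193 mm) begins 47 mm behind the grasp point.
Start: joints at [-1.014, 0.359, 0.012, 0, -1.224, -0.288], TCP at [0.179, -0.651, 0.227] pointing down, gripper open.
Joint ranges: [-3.07, 3.07], [-1.43, 2.12], [-1.02, 1.25], [-3.03, 1.67], [-3.05, -0], [-3.03, 3.03]. Speed limits (rad/s): [2.39, 2.39, 3.01, 3.14, 3.14, 3.14].

INTERFACE

Orientations are given as a unit quaternion [x, y, z, w].
In Python, from workcell import manip gives the robot as it stands.
- The arm moves only by the tool move_arm, never from a script. Its argument "plan" is one flat list of numbers, 6 for each row, row after row: the shift along the tool's x, y, z in shares of 800 mm (1.0 is 800 mm), then the turn, a rotation vector about the tool's x, y, z in parts of the range, where 1.0 means 180 degrees. In form: [tx, ty, tz, rx, ry, rz, tx, ty, tz, rx, ry, rz, ...]. A call has 1 to 5 rows; each row is the pose to reach, as a shift and turn from the pose commanded when the call began, along the tool's axes at that moment; what a row does not reach only later rows make up. A row lasts 1/8 s, in which the tool goes at most 62.5 mm and 10.7 degrees, less where a joint would pass 70% of its speed; a pose out of reach is approached as far as the arm can. A shift or turn number past 1, either way, is cut back to 1. A call with a gripper value outside its range is refused whole. "hand" is the finger opening in mm, from 0 to 87.6, set as the call begins (left out, the last holds). The fingers move at their own pace and stop on an object; the grip force is fixed at half the most. Time passes only in rows, so rows that repeat a pose let the fingers close. It gives the time, the measured TCP pose, the force, the opening and the grip force at its end, in the units of the state.
- manip.sense(): the state, without advancing time (a new reading comes with each control period).
- manip.camera(name): name is "scene" or "top" or "wrist"; returns the picture (384x512x3 uint8, red, green, blue); there is no depth.
- manip.camera_params(name): a dict with "fx", "fy", "cx", "cy" (pixels), "cam_to_world" (4x4, takes a point from camera to world coordinates); the wrist camera has in their place "T_tool_cam" (4x4, takes a point from camera to tool coordinates, whose origin is the TCP and whose axes are the flange's). Camera axes: x right, y down, z forward; pixel columns grow to the right and rows downward; lengths in m; the calibration is good to about 2 mm. A picture is of the moment at which its call begins: read the wrist's pose just before it. camera_params takes no time and is no camera call.
- manip.sign_off(): hands the job in; it is judged then, once.
Trained networks look in the newest picture that a camera, given by its name, has taken for a name from the list of things; names that differ only in an ending like _2 or _b are one class to them, and where a whole thing is asked for, a point or a joint stands for the part that bears it (a point fixed in the world has none). Each returns a list of dicts, best first, with "confidence" (0 to 1); they miss things now and then, are a little off and sometimes report something else, mostly with a low value. They report only what shows in the picture. A call takes as long as a camera call. They do not tell look-alikes from the thing itself.
- manip.outline_of(thing, camera): "region" (384x512 bool, what is visible of it) and "rect" ([left, top, width, height] in pixels, round what is visible of it).
The state is a dict: "time_s": time; "joints": joint angles; "qd": joint speeds; "joint_torque": joint torques, N m; "ee_pos": TCP position; "tcp_rot": TCP orientation; "force": force on the tool from outside, world axes, zero at the start; "ft_torque": the same for the moment, N m; "grip_width": finger opening in m; "finger_force": force on a finger pad.
Only numpy, scipy, OpenCV 4.12 (cv2) and the standard library are available. Lean on these libraries where they do the work, as an engineer would, in place of code of your own. Each camera call takes 0.05 s, during which the arm holds its last target. There are 200 camera calls.

## Working session

There is one attempt and no reset: what is moved stays moved. The work goes in short steps, Python scripts to look and compute and a tool call to move; the robot and the scene stay as the last step left them, time stands still between calls to the robot, and variables do not carry over. Pictures are saved under pics/ and viewed, at most 10 in all, crops included, and the job is handed in when it is done.

Besides the shell and the picture viewer there is one more tool, called after "Call:" by a JSON object that holds its "api" and its "payload", one argument or row to a line. move_arm: Moves the arm, as the interface text tells. Its arguments: {"type":"object","properties":{"plan":{"type":"array","items":{"type":"number"}},"hand":{"type":"number"}},"required":["plan"]}

```bash
mkdir -p pics; ls; python3 - <<'E'
from workcell import manip
import cv2, numpy as np
s=manip.sense(); print({k:s[k] for k in('time_s','ee_pos','tcp_rot','force','grip_width')}, manip.grip_depth)
ims=[]
for c in('scene','top'):
    im=manip.camera(c); cv2.imwrite(f'pics/{c}0.png',im[:,:,::-1])
    p=manip.camera_params(c); print(c,p['fx'],p['cx'],p['cy'],np.round(p['cam_to_world'],3).tolist())
    for t in('cartridge','analyser','stopper','jar'):
        for d in manip.outline_of(t,c)[:4]: print(t,round(d['confidence'],2),d['rect'])
print(manip.camera_params('wrist'))
E
```

```text
pics
{'time_s': 0.0, 'ee_pos': array([ 0.17910547, -0.65028516,  0.22560715]), 'tcp_rot': array([-1.33940858e-01,  9.90988969e-01,  8.21699053e-04, -1.83860443e-04]), 'force': array([ 0.29058131, -0.44420432,  1.11066948]), 'grip_width': 0.08828132769695703} -0.0188
scene 412.9205385489375 258.2350471972395 193.56027988586712 [[0.162, 0.697, -0.699, 1.181], [0.987, -0.117, 0.113, -0.199], [-0.003, -0.708, -0.707, 0.787], [0.0, 0.0, 0.0, 1.0]]
cartridge 0.84 [160.3, 249.4, 21.4, 22.6]
cartridge 0.69 [155.7, 220.3, 24.4, 24.1]
cartridge 0.65 [117.9, 248.1, 27.7, 25.9]
cartridge 0.59 [203.5, 236.2, 18.8, 31.5]
analyser 0.58 [265.4, 175.8, 153.0, 106.3]
stopper 0.69 [160.8, 194.7, 18.8, 25.5]
jar 0.85 [105.8, 197.6, 35.0, 39.7]
jar 0.45 [262.2, 171.5, 156.7, 107.3]
jar 0.24 [157.7, 250.9, 25.6, 22.1]
top 392.1472747161644 258.7954714491298 188.81041993004413 [[-0.022, -0.984, 0.176, 0.334], [-1.0, 0.026, 0.017, -0.131], [-0.021, -0.176, -0.984, 1.039], [0.0, 0.0, 0.0, 1.0]]
cartridge 0.74 [356.7, 147.1, 20.4, 10.4]
cartridge 0.69 [290.2, 144.8, 13.9, 21.0]
cartridge 0.55 [317.8, 143.1, 24.3, 17.9]
analyser 0.76 [118.0, 122.6, 123.2, 111.0]
stopper 0.6 [326.7, 208.2, 21.5, 16.3]
jar 0.84 [365.4, 186.0, 26.5, 24.7]
{'fx': 303.4540827584331, 'fy': 303.4540827584331, 'cx': 259.4985597703106, 'cy': 190.35071866556933, 'T_tool_cam': array([[-1.63310069e-04, -9.66006143e-01, -2.58519061e-01,
         6.95637027e-02],
       [ 9.99999642e-01,  5.68424445e-05, -8.44116334e-04,
        -4.18368949e-04],
       [ 8.30116419e-04, -2.58519106e-01,  9.66005788e-01,
        -1.59210624e-01],
       [ 0.00000000e+00,  0.00000000e+00,  0.00000000e+00,
         1.00000000e+00]])}
```

```bash
python3 - <<'E'
import cv2, numpy as np
a=cv2.imread('pics/scene0.png')[150:300,80:440]; b=cv2.imread('pics/top0.png')[100:260,80:440]
k=dict(fx=2.2,fy=2.2,interpolation=cv2.INTER_CUBIC)
a=cv2.resize(a[:130],None,**k);b=cv2.resize(b[:140],None,**k)
cv2.imwrite('pics/c0.png',np.vstack([a,b])); print(a.shape,b.shape)
E
```

```text
(286, 792, 3) (308, 792, 3)
```

View pics/c0.png

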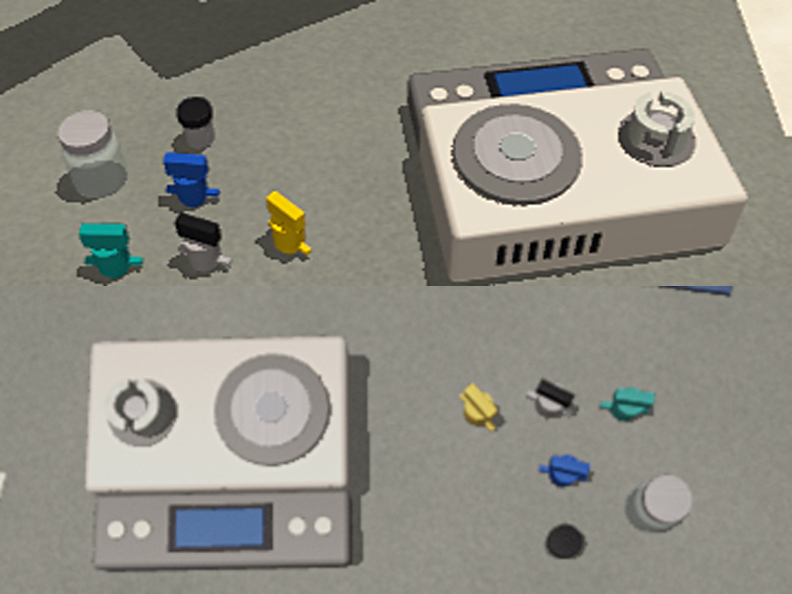

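The steel cartridge with the black bar is in the top picture at about (332,149), between yellow (298,153) and turquoise (366,152). The socket is at about (144,155). Next I'll measure the bar and the socket collar.

```bash
cat > h.py <<'E'
import numpy as np, cv2
from scipy.spatial.transform import Rotation as R
from workcell import manip
def T():
    s=manip.sense(); M=np.eye(4); M[:3,:3]=R.from_quat(s['tcp_rot']).as_matrix(); M[:3,3]=s['ee_pos']; return M
def cam(c,M=None):
    p=manip.camera_params(c)
    return p,(M@p['T_tool_cam'] if c=='wrist' else p['cam_to_world'])
def toplane(c,uv,z,M=None):
    p,C=cam(c,M); uv=np.atleast_2d(np.asarray(uv,float))
    d=np.c_[(uv[:,0]-p['cx'])/p['fx'],(uv[:,1]-p['cy'])/p['fy'],np.ones(len(uv))]@C[:3,:3].T
    return C[:3,3]+d*((z-C[2,3])/d[:,2])[:,None]
def proj(c,P,M=None):
    p,C=cam(c,M); q=(np.atleast_2d(P)-C[:3,3])@C[:3,:3]
    return np.c_[p['fx']*q[:,0]/q[:,2]+p['cx'],p['fy']*q[:,1]/q[:,2]+p['cy']]
def blob(mask,near):
    n,l,st,ce=cv2.connectedComponentsWithStats(mask.astype(np.uint8))
    i=1+np.argmin([np.hypot(*(ce[j]-near))+(1e3 if st[j,4]<20 else 0) for j in range(1,n)])
    ys,xs=np.nonzero(l==i); return np.c_[xs,ys]
def go(xyz,yaw_line,z=None):
    """tool shift mm and rz so tool points straight down with tool y line at yaw_line (world angle), nearest half turn"""
    M=T(); sh=M[:3,:3].T@(np.array(xyz)-M[:3,3])*1000
    best=None
    for k in(-2,-1,0,1,2):
        a=yaw_line+np.pi*k; y=np.array([np.cos(a),np.sin(a),0]); zz=np.array([0,0,-1.]); x=np.cross(y,zz)
        r=R.from_matrix(M[:3,:3].T@np.c_[x,y,zz]).as_rotvec()
        if best is None or np.linalg.norm(r)<np.linalg.norm(best): best=r
    return np.round(sh,1),np.round(best,3)
E
python3 - <<'E'
from h import *
im=cv2.imread('pics/top0.png'); g=im.max(2)
b=blob(g<60,(332,146)); w=toplane('top',b,0.068); c=w.mean(0); d=w-c
ev=np.linalg.eigh(d[:,:2].T@d[:,:2]/len(d)); a=np.arctan2(ev[1][1,1],ev[1][0,1]); print(len(b),b.mean(0),c,'bar dir',a,np.sqrt(ev[0]))
print('socket ~',toplane('top',(80+136/2.2,100+(408-286)/2.2),.125), 'corners',toplane('top',[(80+x/2.2,100+(y-286)/2.2) for x,y in((92,343),(347,338),(348,490),(89,487))],.085))
print(go((c[0],c[1],0.2),a+np.pi/2), manip.sense()['joints'])
E
```

```text
102 [331.93137255 148.71568627] [ 0.60731139 -0.30324826  0.068     ] bar dir 1.0546548489366525 [0.00475729 0.0119181 ]
socket ~ [[0.58745261 0.16591161 0.125     ]] corners [[ 0.67822362  0.23291434  0.085     ]
 [ 0.67542232 -0.06468475  0.085     ]
 [ 0.49673917 -0.06350955  0.085     ]
 [ 0.50777954  0.22959371  0.085     ]]
(array([-505. ,  221.3,   26.6]), array([ 0.   ,  0.   , -0.786])) [-1.01391331e+00  3.58616464e-01  1.18790708e-02 -3.16392098e-05
 -1.22410402e+00 -2.88084046e-01]
```

Units first: shifts go in shares of 800 mm and turns go in shares of 180 degrees. So -280 mm / 800 = -0.35, -225 mm / 800 = -0.2813, -0.786 rad / 3.1416 = -0.2502.

Call:
{"api": "move_arm", "payload": {
  "plan": [-0.075,0.0325,0,0,0,-0.0509,-0.1438,0.0625,0,0,0,-0.1019,-0.2125,0.0925,0,0,0,-0.1528,-0.2813,0.1225,0,0,0,-0.2037,-0.35,0.1525,0,0,0,-0.2502],
  "hand": 50
}}

```text
time_s: 1.12
ee_pos: [0.4182, -0.4574, 0.2269]
tcp_rot: [-0.505, 0.863, -0.0, 0.0]
force: [0.2, -0.7, 0.6]
grip_width: 0.0509
finger_force: 0.0
```

```bash
python3 - <<'E'
from h import *
print(go((.607,-.303,.19),2.626), T()[:3,3], manip.sense()['joints'])
E
```

```text
(array([-227. ,  -89.2,   36.9]), array([-0.001, -0.   ,  0.005])) [ 0.41818985 -0.45739478  0.22689299] [-5.15461119e-01  2.68081079e-01 -1.16639065e-01  6.43647322e-05
 -1.18541718e+00  4.48312487e-03]
```

The last joint will need clockwise room at the socket, so I'll use the other half turn for the grasp.

Converted, -227 mm / 800 = -0.2838, -184 mm / 800 = -0.23, -0.18 rad / 3.1416 = -0.0573.

Call:
{"api": "move_arm", "payload": {
  "plan": [-0.0575,-0.0225,0,0,0,-0.0573,-0.115,-0.045,0,0,0,-0.1146,-0.1725,-0.0675,0,0,0,-0.1719,-0.23,-0.09,0,0,0,-0.2292,-0.2838,-0.1113,0,0,0,-0.2865]
}}

```text
time_s: 1.75
ee_pos: [0.6074, -0.304, 0.2267]
tcp_rot: [0.831, -0.557, 0.0, -0.0]
force: [-1.1, -1.2, 1.6]
grip_width: 0.0499
finger_force: 0.0
```

Converted, -0.9 rad / 3.1416 = -0.2865.

Call:
{"api": "move_arm", "payload": {
  "plan": [0,0,0,0,0,-0.0573,0,0,0,0,0,-0.1146,0,0,0,0,0,-0.1719,0,0,0,0,0,-0.2292,0,0,0,0,0,-0.2865]
}}

```text
time_s: 2.38
ee_pos: [0.6062, -0.3052, 0.2266]
tcp_rot: [0.99, -0.14, 0.0, -0.0]
force: [0.3, -0.3, 0.0]
grip_width: 0.0496
finger_force: 0.0
```

Converted, -0.9 rad / 3.1416 = -0.2865.

Call:
{"api": "move_arm", "payload": {
  "plan": [0,0,0,0,0,-0.0573,0,0,0,0,0,-0.1146,0,0,0,0,0,-0.1719,0,0,0,0,0,-0.2292,0,0,0,0,0,-0.2865]
}}

```text
time_s: 3.0
ee_pos: [0.6062, -0.3052, 0.2266]
tcp_rot: [0.952, 0.305, 0.0, 0.0]
force: [-0.4, 0.3, -0.4]
grip_width: 0.0498
finger_force: 0.0
```

Converted, -0.437 rad / 3.1416 = -0.1391.

Call:
{"api": "move_arm", "payload": {
  "plan": [0,0,0,0,0,-0.0573,0,0,0,0,0,-0.1146,0,0,0,0,0,-0.1391,0,0,0,0,0,-0.1391]
}}

```text
time_s: 3.5
ee_pos: [0.6062, -0.3052, 0.2266]
tcp_rot: [0.865, 0.501, 0.0, 0.0]
force: [-0.0, -0.3, 0.1]
grip_width: 0.05
finger_force: 0.0
```

```bash
python3 - <<'E'
from h import *
print(manip.sense()['joints'])
M=T(); im=manip.camera('wrist')[:,:,::-1].copy(); cv2.imwrite('pics/w1.png',im)
n=proj('wrist',(.607,-.303,.068),M)[0]; print(n)
b=blob(im.max(2)<60,n); print(len(b),b.mean(0))
hull=cv2.minAreaRect(b.astype(np.float32)); print(hull)
w=toplane('wrist',b,.068,M); print(cv2.minAreaRect((w[:,:2]*1000).astype(np.float32)))
E
```

```text
[-1.79977340e-01  3.64668062e-01  2.09652476e-02 -8.56985530e-06
 -1.22707622e+00  2.80032400e+00]
[258.73763107 173.63356232]
531 [264.086629   171.32015066]
((264.0, 171.5), (41.0, 12.0), 90.0)
((612.7589111328125, -304.0969543457031), (44.62017059326172, 12.94408130645752), 60.63560104370117)
```

View pics/w1.png

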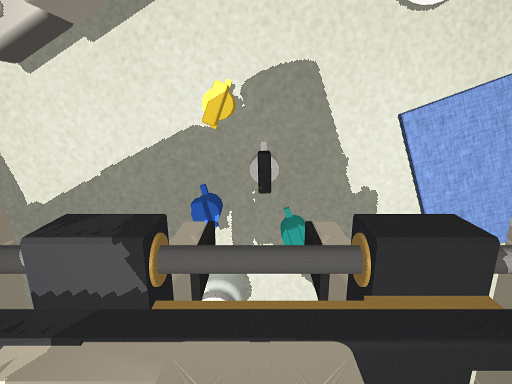

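The wrist picture shows the steel cartridge at (264,171) with its bar vertical in the image, along tool x, and the lug at (263,146). The neighbours stay clear of a 50 mm opening.

```bash
python3 - <<'E'
from h import *
print(go((.6127,-.304,.037),2.629))
E
```

```text
(array([  4.3,   5. , 189.6]), array([ 0.  , -0.  , -0.01]))
```

Converted, 110 mm / 800 = 0.1375, 90 mm / 800 = 0.1125, -0.01 rad / 3.1416 = -0.0032.

Call:
{"api": "move_arm", "payload": {
  "plan": [0.005,0.0063,0.0375,0,0,-0.0032,0.005,0.0063,0.075,0,0,-0.0032,0.005,0.0063,0.1125,0,0,-0.0032,0.005,0.0063,0.1375,0,0,-0.0032,0.005,0.0063,0.1375,0,0,-0.0032]
}}

```text
time_s: 4.18
ee_pos: [0.6114, -0.304, 0.1148]
tcp_rot: [0.863, 0.505, -0.001, -0.001]
force: [-0.4, -0.2, -0.1]
grip_width: 0.0499
finger_force: 0.0
```

```bash
python3 - <<'E'
from h import *
M=T(); im=manip.camera('wrist')[:,:,::-1].copy(); cv2.imwrite('pics/w2.png',im)
n=proj('wrist',(.6127,-.304,.068),M)[0]; print(n)
b=blob(im.max(2)<60,n); print(len(b),b.mean(0), b.min(0),b.max(0))
w=toplane('wrist',b,.068,M); print(cv2.minAreaRect((w[:,:2]*1000).astype(np.float32)))
print(go((.6127,-.304,.037),2.629))
cv2.imwrite('pics/w2c.png',im[100:300,150:380])
E
```

```text
[260.95359613 207.96545082]
1179 [261.06615776 205.96522477] [252 175] [270 238]
((612.8327026367188, -303.5344543457031), (47.177978515625, 13.123979568481445), 61.15467834472656)
(array([ 0.5,  0.2, 79.3]), array([-0.001,  0.001,  0.001]))
```

View pics/w2c.png

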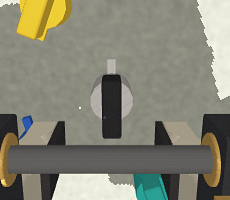

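The bar is centred between the fingers at (261,206), so I'll go down and grip.

Converted, 78 mm / 800 = 0.0975, 72 mm / 800 = 0.09.

Call:
{"api": "move_arm", "payload": {
  "plan": [-0.0006,0,0.0313,0,0,0,-0.0006,0,0.0625,0,0,0,-0.0006,0,0.09,0,0,0,-0.0006,0,0.0975,0,0,0,-0.0006,0,0.0975,0,0,0]
}}

```text
time_s: 4.85
ee_pos: [0.6129, -0.3049, 0.0395]
tcp_rot: [0.863, 0.506, 0.0, 0.0]
force: [-0.2, 0.1, 1.0]
grip_width: 0.0504
finger_force: 0.0
```

Call:
{"api": "move_arm", "payload": {
  "plan": [0,0,0,0,0,0,0,0,0,0,0,0,0,0,0,0,0,0,0,0,0,0,0,0,0,0,0,0,0,0],
  "hand": 5
}}

```text
time_s: 5.48
ee_pos: [0.6127, -0.3049, 0.0395]
tcp_rot: [0.863, 0.506, 0.0, 0.0]
force: [-1.3, 0.5, 7.2]
grip_width: 0.0316
finger_force: 30.0
```

```bash
python3 - <<'E'
from h import *
s=manip.sense(); print(s['ee_pos'],s['grip_width'],s['finger_force'],s['force'],s['joints'])
print(go((.587,.166,.25),np.pi/2+.0))
E
```

```text
[ 0.61271128 -0.30486463  0.03950616] 0.03160797831041539 30.014467388391495 [-1.3385596   0.54145786  7.24039669] [-1.77479009e-01  5.28932780e-01 -1.76819770e-01  3.56211636e-04
 -8.63895137e-01  2.80846937e+00]
(array([ 398.3, -252.2, -210.7]), array([ 1.00e-03, -1.00e-03,  1.06e+00]))
```

The fingers stopped at 31.6 mm, so the tips caught the cylinder below the bar. I'll open, rise 10 mm and grip again.

Converted, -10 mm / 800 = -0.0125.

Call:
{"api": "move_arm", "payload": {
  "plan": [0,0,0,0,0,0,0,0,0,0,0,0,0,0,0,0,0,0,0,0,-0.0125,0,0,0,0,0,-0.0125,0,0,0],
  "hand": 50
}}

```text
time_s: 6.1
ee_pos: [0.6131, -0.3049, 0.0498]
tcp_rot: [0.863, 0.506, 0.001, 0.001]
force: [0.3, -0.3, -0.0]
grip_width: 0.0498
finger_force: 0.0
```

```bash
python3 - <<'E'
from h import *
M=T(); print(M[:3,3])
im=manip.camera('wrist')[:,:,::-1].copy(); cv2.imwrite('pics/w3.png',im)
cv2.imwrite('pics/w3c.png',cv2.resize(im[130:330,150:380],None,fx=2,fy=2))
E
```

```text
[ 0.61310784 -0.30494329  0.04984671]
```

View pics/w3c.png

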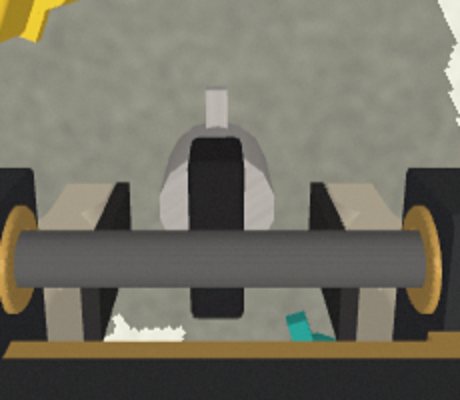

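The cartridge still stands upright between the open fingers. I'll check the centring along the bar.

```bash
python3 - <<'E'
from h import *
M=T(); im=cv2.imread('pics/w3.png')
for dx in(-.022,.022):
    for dy in (-.007,.007): print(proj('wrist',M[:3,3]+M[:3,:3]@[dx,dy,0]+[0,0,.068-M[2,3]],M))
print('seen x',150+np.array([188,244])/2,'y',130+np.array([138,318])/2)
E
```

```text
[[245.91043361 288.15983902]]
[[272.61269769 288.13596771]]
[[244.85431364 208.34228784]]
[[273.60296744 208.32590752]]
seen x [244. 272.] y [199. 289.]
```

Call:
{"api": "move_arm", "payload": {
  "plan": [0,0,0,0,0,0,0,0,0,0,0,0,0,0,0,0,0,0,0,0,0,0,0,0,0,0,0,0,0,0],
  "hand": 5
}}

```text
time_s: 6.78
ee_pos: [0.6123, -0.3046, 0.0485]
tcp_rot: [0.863, 0.506, -0.0, -0.0]
force: [0.1, -0.0, -1.0]
grip_width: 0.0136
finger_force: 30.0
```

Converted, -60 mm / 800 = -0.075, -30 mm / 800 = -0.0375.

Call:
{"api": "move_arm", "payload": {
  "plan": [0,0,0,0,0,0,0,0,0,0,0,0,0,0,-0.0125,0,0,0,0,0,-0.0375,0,0,0,0,0,-0.075,0,0,0]
}}

```text
time_s: 7.4
ee_pos: [0.6117, -0.3045, 0.1089]
tcp_rot: [0.863, 0.506, -0.001, -0.001]
force: [0.7, -1.1, -0.2]
grip_width: 0.0139
finger_force: 30.0
```

```bash
python3 - <<'E'
from h import *
s=manip.sense(); print(s['ee_pos'],s['grip_width'],s['finger_force'],s['force'],s['joints'])
print(go((.587,.166,.27),np.pi/2+.0))
E
```

```text
[ 0.61165522 -0.30454128  0.10887145] 0.013940851655734545 29.987667202949524 [ 0.71160166 -1.13826813 -0.20007688] [-1.77501892e-01  4.59435193e-01 -1.12893268e-01 -1.39707627e-04
 -1.00022384e+00  2.80849930e+00]
(array([ 398.4, -251.8, -160.9]), array([-1.00e-03,  1.00e-03,  1.06e+00]))
```

Gripped at 14 mm. Next I'll carry it over towards the socket.

Converted, 190 mm / 800 = 0.2375, -101 mm / 800 = -0.1263, 0.38 rad / 3.1416 = 0.121.

Call:
{"api": "move_arm", "payload": {
  "plan": [0.035,-0.0313,-0.0625,0,0,0.0318,0.085,-0.0763,-0.1063,0,0,0.0764,0.1375,-0.1238,-0.1263,0,0,0.121,0.1875,-0.1675,-0.1263,0,0,0.1592,0.2375,-0.2125,-0.1263,0,0,0.1974]
}}

```text
time_s: 8.02
ee_pos: [0.5564, -0.0542, 0.2108]
tcp_rot: [0.976, 0.216, 0.001, -0.0]
force: [0.4, 0.7, -0.8]
grip_width: 0.0136
finger_force: 30.0
```

```bash
python3 - <<'E'
from h import *
print(T()[:3,3],go((.507,.166,.205),np.pi/2+.0))
E
```

```text
[ 0.55637257 -0.0542295   0.21083504] (array([  48.3, -220.5,    5.8]), array([-0.   , -0.002,  0.436]))
```

Converted, -220 mm / 800 = -0.275, -156 mm / 800 = -0.195, 0.436 rad / 3.1416 = 0.1388.

Call:
{"api": "move_arm", "payload": {
  "plan": [0.0138,-0.065,0,0,0,0.035,0.0275,-0.13,0.0025,0,0,0.07,0.0425,-0.195,0.005,0,0,0.105,0.06,-0.275,0.0075,0,0,0.1388,0.06,-0.275,0.0075,0,0,0.1388]
}}

```text
time_s: 8.65
ee_pos: [0.5057, 0.1671, 0.2043]
tcp_rot: [1.0, 0.004, 0.0, -0.0]
force: [-0.7, -0.7, -0.7]
grip_width: 0.0139
finger_force: 30.0
```

```bash
python3 - <<'E'
from h import *
M=T(); s=manip.sense(); print(s['ee_pos'],s['tcp_rot'],s['joints'])
im=manip.camera('wrist')[:,:,::-1].copy(); cv2.imwrite('pics/w4.png',im); np.save('w4.npy',M)
n=proj('wrist',(.587,.166,.125),M)[0]; print(n)
cv2.imwrite('pics/w4c.png',cv2.resize(im[40:290,130:390],None,fx=2.3,fy=2.3,interpolation=cv2.INTER_CUBIC))
E
```

```text
[0.50573215 0.16708153 0.20433321] [ 9.99993283e-01  3.60112241e-03  4.70367321e-04 -4.94583636e-04] [ 6.87339015e-01  1.40364675e-01 -3.34766810e-01 -1.94192355e-04
 -1.09431072e+00  8.90748526e-01]
[260.96101767  92.77161947]
```

View pics/w4c.png

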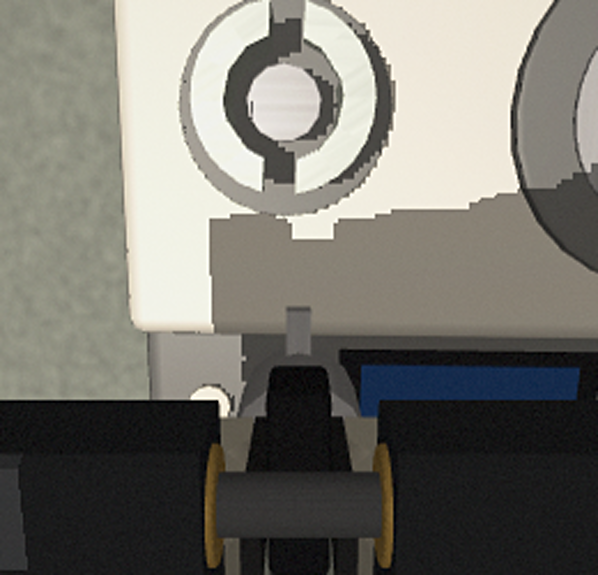

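The socket shows in the crop at about (284,100), slots at the top (288,20) and bottom (280,180). The wrist image shows it nearly head-on, so I'll rectify it onto the rim plane.

```bash
python3 - <<'E'
from h import *
M=np.load('w4.npy'); im=cv2.imread('pics/w4.png')
c=np.array([.587,.166]); S=7; n=80*S  # px per mm; image up=+x, left=+y
u,v=np.meshgrid(np.arange(n),np.arange(n)); P=np.stack([c[0]-(v-n/2)/S/1000,c[1]-(u-n/2)/S/1000,np.full(u.shape,.125)],-1).reshape(-1,3)
q=proj('wrist',P,M).astype(np.float32).reshape(n,n,2)
r=cv2.remap(im,q[...,0],q[...,1],cv2.INTER_CUBIC)
cv2.imwrite('pics/rect_raw.png',r)
for k in range(0,n,10*S):
    cv2.line(r,(k,0),(k,n),(0,0,255),1); cv2.line(r,(0,k),(n,k),(0,0,255),1)
cv2.imwrite('pics/rect.png',r)
E
```

```text
(no output)
```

View pics/rect.png

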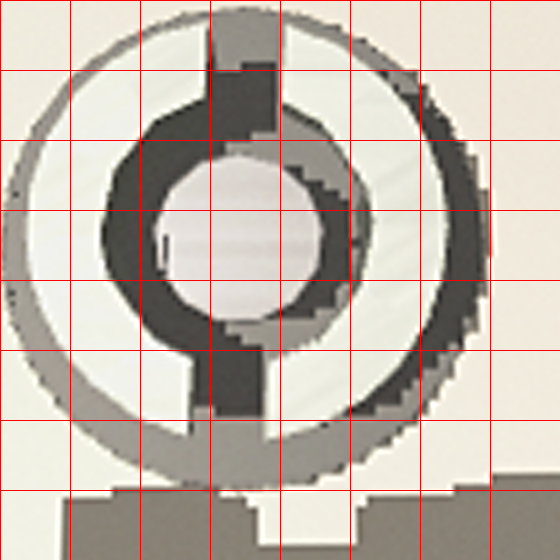

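The rectified rim shows the slots centred at (245,60) at the top and (228,410) at the bottom, with the ring centre near (237,232). I'll refine this with a template fit.

```bash
python3 - <<'E'
from h import *
from scipy.optimize import minimize
im=cv2.imread('pics/rect_raw.png').astype(float); S=7; n=560
w=(im.min(2)>185).astype(float)
v,u=np.mgrid[:n,:n]
def cost(p):
    x=(u-p[0])/S; y=-(v-p[1])/S; r=np.hypot(x,y)
    cr=x*np.cos(p[2])-y*np.sin(p[2])   # distance from slot line, tilt p2 (up to right +)
    sg=lambda t:1/(1+np.exp(-t/.4))
    t=sg(r-19)*sg(30-r)*(sg(abs(cr)-5.5))
    m=((r<33)&(r>16))
    return ((w-t)**2*m).sum()/1e3
for p0 in([237,232,.047],[233,228,0.],[241,236,.09]):
    r=minimize(cost,p0,method='Nelder-Mead',options=dict(initial_simplex=[p0,[p0[0]+6,p0[1],p0[2]],[p0[0],p0[1]+6,p0[2]],[p0[0],p0[1],p0[2]+.06]])); p=r.x
    print(p,r.fun,'world',.587-(p[1]-280)/S/1000,.166-(p[0]-280)/S/1000,'slot yaw',-p[2])
M=np.load('w4.npy'); print('tool x yaw',np.arctan2(M[1,0],M[0,0]))
# held bar/lug in the picture
print(proj('wrist',M[:3,3]+M[:3,:3]@np.array([[.029,-.0035,.0335],[.029,.0035,.0335],[.022,-.007,-.0185],[.022,.007,-.0185]]).T.T@np.eye(3) if 0 else M[:3,3]+np.array([[.029,-.0035,.0335],[.029,.0035,.0335],[.022,-.007,-.0185],[.022,.007,-.0185]])@M[:3,:3].T,M))
E
```

```text
[2.36020891e+02 2.32610578e+02 4.81857383e-02] 5.0591184167544725 world 0.5937699174190013 0.1722827298126837 slot yaw -0.04818573825986852
[2.35938528e+02 2.32788503e+02 4.89037161e-02] 5.05757752974964 world 0.5937444995526492 0.17229449600147964 slot yaw -0.048903716117621496
[2.36047075e+02 2.32641223e+02 4.85063067e-02] 5.056979524575847 world 0.5937655395685923 0.1722789892898429 slot yaw -0.04850630667823235
tool x yaw 0.0072017966444885805
[[253.14169637 173.45928843]
 [263.9533094  173.45639441]
 [243.94304897 209.13380165]
 [272.64739065 209.12451188]]
```

```bash
python3 - <<'E'
from h import *
print(go((.5938,.1727,.195),-.048+np.pi/2))
E
```

```text
(array([87.9, -6.3,  9.3]), array([-0.001, -0.001,  0.056]))
```

Converted, 88 mm / 800 = 0.11, 60 mm / 800 = 0.075, 0.056 rad / 3.1416 = 0.0178.

Call:
{"api": "move_arm", "payload": {
  "plan": [0.0375,-0.0025,0.0038,0,0,0.0064,0.075,-0.005,0.0075,0,0,0.0127,0.11,-0.0075,0.0113,-0.0003,-0.0003,0.0178,0.11,-0.0075,0.0113,-0.0003,-0.0003,0.0178,0.11,-0.0075,0.0113,-0.0003,-0.0003,0.0178]
}}

```text
time_s: 9.32
ee_pos: [0.5942, 0.1688, 0.1945]
tcp_rot: [1.0, -0.026, -0.001, 0.001]
force: [0.1, -0.3, -1.7]
grip_width: 0.0137
finger_force: 30.0
```

```bash
python3 - <<'E'
from h import *
M=T(); s=manip.sense(); print(s['force'],s['ft_torque'],go((.5938,.1727,.195),-.048+np.pi/2))
im=manip.camera('wrist')[:,:,::-1].copy(); cv2.imwrite('pics/w5.png',im)
im2=manip.camera('scene')[:,:,::-1].copy(); cv2.imwrite('pics/s5.png',im2)
k=dict(interpolation=cv2.INTER_CUBIC)
a=cv2.resize(im[120:270,160:360],(600,450)[:2],**k)
cv2.imwrite('pics/w5c.png',a)
E
```

```text
[ 0.06449225 -0.26113659 -1.71676907] [-0.11433402  0.1952904   0.01456373] (array([-0.6, -3.9, -0.5]), array([ 0.001,  0.002, -0.005]))
```

View pics/w5c.png

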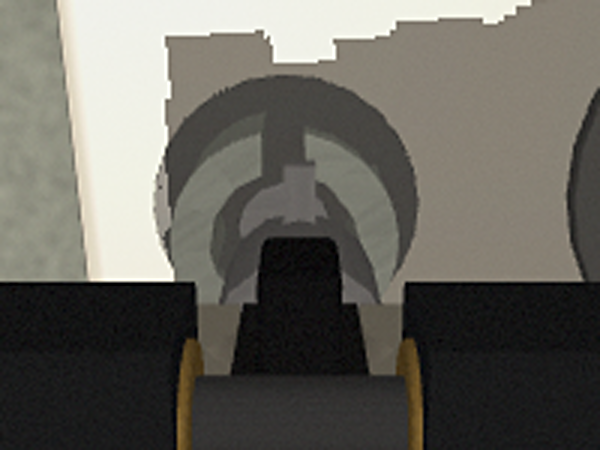

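The lug (299,180) sits about 4 mm right of the slot line (283,130), which agrees with the pose reading. I'll correct that and go lower.

Converted, 10 mm / 800 = 0.0125, -3.9 mm / 800 = -0.0049, -0.005 rad / 3.1416 = -0.0016.

Call:
{"api": "move_arm", "payload": {
  "plan": [-0.0006,-0.0025,0,0,0,-0.0016,-0.0006,-0.0049,0.0063,0,0,-0.0016,-0.0006,-0.0049,0.0125,0,0,-0.0016,-0.0006,-0.0049,0.0125,0,0,-0.0016,-0.0006,-0.0049,0.0125,0,0,-0.0016]
}}

```text
time_s: 10.05
ee_pos: [0.5942, 0.1739, 0.1845]
tcp_rot: [1.0, -0.023, -0.001, 0.001]
force: [-0.7, -0.7, -1.7]
grip_width: 0.0132
finger_force: 30.0
```

```bash
python3 - <<'E'
from h import *
M=T(); s=manip.sense(); print(s['force'],s['ft_torque'],go((.5938,.1727,.18),-.048+np.pi/2))
im=manip.camera('wrist')[:,:,::-1].copy()
cv2.imwrite('pics/w6c.png',cv2.resize(im[120:270,160:360],(600,450),interpolation=cv2.INTER_CUBIC))
E
```

```text
[-0.68305541 -0.73958654 -1.7027337 ] [-0.08541232  0.14578836  0.06352066] (array([-0.3,  1.3,  4.5]), array([0.001, 0.001, 0.001]))
```

View pics/w6c.png

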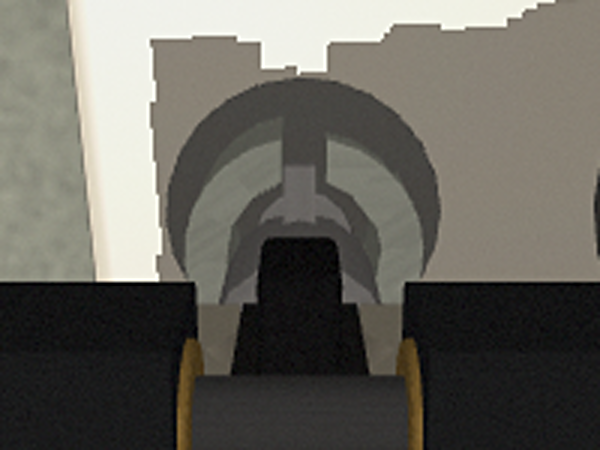

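The lug (300) is now 1.3 mm left of the slot centre (305), again matching the pose. I'll correct and lower.

Converted, 16 mm / 800 = 0.02, 1.2 mm / 800 = 0.0015.

Call:
{"api": "move_arm", "payload": {
  "plan": [-0.0004,0.0015,0.0025,0,0,0,-0.0004,0.0015,0.0088,0,0,0,-0.0004,0.0015,0.015,0,0,0,-0.0004,0.0015,0.02,0,0,0,-0.0004,0.0015,0.02,0,0,0]
}}

```text
time_s: 10.72
ee_pos: [0.5936, 0.1726, 0.168]
tcp_rot: [1.0, -0.023, -0.001, 0.001]
force: [0.5, -0.1, -1.0]
grip_width: 0.0139
finger_force: 30.0
```

```bash
python3 - <<'E'
from h import *
s=manip.sense(); print(s['force'],s['ft_torque'],go((.5938,.1727,.1605),-.048+np.pi/2))
E
```

```text
[ 0.52323336 -0.14592533 -0.9906189 ] [-0.04052704  0.16026388 -0.04743758] (array([ 0.3, -0.1,  7.5]), array([0.002, 0.002, 0.001]))
```

Converted, 6 mm / 800 = 0.0075, 4 mm / 800 = 0.005.

Call:
{"api": "move_arm", "payload": {
  "plan": [0,0,0.0025,0,0,0,0,0,0.005,0,0,0,0,0,0.0075,0,0,0,0,0,0.0075,0,0,0]
}}

```text
time_s: 11.22
ee_pos: [0.5937, 0.1726, 0.1624]
tcp_rot: [1.0, -0.023, -0.001, 0.001]
force: [0.6, -0.2, -1.7]
grip_width: 0.0139
finger_force: 30.0
```

Converted, 3 mm / 800 = 0.0038, 2 mm / 800 = 0.0025.

Call:
{"api": "move_arm", "payload": {
  "plan": [0,0,0.0013,0,0,0,0,0,0.0025,0,0,0,0,0,0.0038,0,0,0,0,0,0.0038,0,0,0]
}}

```text
time_s: 11.72
ee_pos: [0.5937, 0.1727, 0.1594]
tcp_rot: [1.0, -0.023, -0.001, 0.001]
force: [-0.6, -0.7, -1.3]
grip_width: 0.0138
finger_force: 30.0
```

The lugs passed the rim freely. Now press against the spring.

Converted, 8 mm / 800 = 0.01, 6 mm / 800 = 0.0075.

Call:
{"api": "move_arm", "payload": {
  "plan": [0,0,0.0025,0,0,0,0,0,0.005,0,0,0,0,0,0.0075,0,0,0,0,0,0.01,0,0,0,0,0,0.01,0,0,0]
}}

```text
time_s: 12.35
ee_pos: [0.5939, 0.1728, 0.1518]
tcp_rot: [1.0, -0.023, -0.0, 0.0]
force: [-0.8, -0.8, 3.4]
grip_width: 0.0138
finger_force: 30.0
```

Converted, 7 mm / 800 = 0.0088, 6 mm / 800 = 0.0075.

Call:
{"api": "move_arm", "payload": {
  "plan": [0,0,0.0025,0,0,0,0,0,0.005,0,0,0,0,0,0.0075,0,0,0,0,0,0.0088,0,0,0,0,0,0.0088,0,0,0]
}}

```text
time_s: 12.98
ee_pos: [0.594, 0.1727, 0.145]
tcp_rot: [1.0, -0.023, -0.0, 0.0]
force: [-2.1, -0.3, 6.5]
grip_width: 0.0138
finger_force: 30.0
```

```bash
python3 - <<'E'
from h import *
s=manip.sense(); print(s['force'],s['ft_torque'],s['joints'],go((.5938,.1727,.1445),-.048+np.pi/2))
E
```

```text
[-2.09786325 -0.33488402  6.47978278] [-0.1613621   0.84075327  0.00448678] [ 5.98574207e-01  3.29625528e-01 -2.27246423e-01  6.43287302e-04
 -1.01466670e+00  9.25269454e-01] (array([-0.2,  0. ,  0.5]), array([0.001, 0.   , 0.001]))
```

Spring force is about 8 N, right at the lip depth. I'll press 2.5 mm more, then start twisting clockwise (+rz).

Converted, 2.5 mm / 800 = 0.0031, 1.5 mm / 800 = 0.0019, 0.2 rad / 3.1416 = 0.0637.

Call:
{"api": "move_arm", "payload": {
  "plan": [0,0,0.0019,0,0,0,0,0,0.0031,0,0,0,0,0,0.0031,0,0,0.0159,0,0,0.0031,0,0,0.0382,0,0,0.0031,0,0,0.0637]
}}

```text
time_s: 13.6
ee_pos: [0.5945, 0.1729, 0.1431]
tcp_rot: [0.992, -0.124, 0.0, 0.0]
force: [-0.6, -1.4, 8.8]
grip_width: 0.0138
finger_force: 30.0
```

```bash
python3 - <<'E'
from h import *
s=manip.sense(); M=T(); print(s['force'],s['ft_torque'],'yaw',np.arctan2(M[1,0],M[0,0]),go((.5938,.1727,.1425),-.048+np.pi/2))
E
```

```text
[-0.60610514 -1.43198726  8.77634838] [-0.17977867  0.49043689 -0.00291291] yaw -0.24878119352833594 (array([-0.7,  0.4,  0.6]), array([ 0.   , -0.001, -0.201]))
```

Converted, 0.08 rad / 3.1416 = 0.0255.

Call:
{"api": "move_arm", "payload": {
  "plan": [0,0,0,0,0,0.0255,0,0,0,0,0,0.0509,0,0,0,0,0,0.0764,0,0,0,0,0,0.1019,0,0,0,0,0,0.1273]
}}

```text
time_s: 14.22
ee_pos: [0.5948, 0.173, 0.1432]
tcp_rot: [0.948, -0.319, 0.001, -0.0]
force: [-0.2, -0.7, 8.4]
grip_width: 0.0136
finger_force: 30.0
```

```bash
python3 - <<'E'
from h import *
s=manip.sense(); M=T(); print(s['force'],s['ft_torque'],'yaw',np.arctan2(M[1,0],M[0,0]),go((.5938,.1727,.1425),-.048+np.pi/2))
E
```

```text
[-0.24371612 -0.67625433  8.44755457] [-0.14454717  0.20940271  0.03283598] yaw -0.6488051217464542 (array([-0.6,  0.9,  0.7]), array([-0.   , -0.002, -0.601]))
```

Converted, 0.3 rad / 3.1416 = 0.0955.

Call:
{"api": "move_arm", "payload": {
  "plan": [0,0,0,0,0,0.0223,0,0,0,0,0,0.0446,0,0,0,0,0,0.0668,0,0,0,0,0,0.0828,0,0,0,0,0,0.0955]
}}

```text
time_s: 14.85
ee_pos: [0.5949, 0.173, 0.1433]
tcp_rot: [0.89, -0.456, 0.001, -0.0]
force: [-0.7, -0.1, 8.7]
grip_width: 0.0135
finger_force: 30.0
```

```bash
python3 - <<'E'
from h import *
s=manip.sense(); M=T(); print(s['force'],s['ft_torque'],'yaw',np.arctan2(M[1,0],M[0,0]))
E
```

```text
[-0.71383973 -0.09797789  8.66031615] [-0.07795661  0.20885494  0.07317733] yaw -0.9476975452083302
```

Converted, 0.06 rad / 3.1416 = 0.0191.

Call:
{"api": "move_arm", "payload": {
  "plan": [0,0,0,0,0,0.0095,0,0,0,0,0,0.0191,0,0,0,0,0,0.0191]
}}

```text
time_s: 15.22
ee_pos: [0.5949, 0.173, 0.1433]
tcp_rot: [0.876, -0.482, 0.001, -0.0]
force: [-0.7, 0.1, 8.3]
grip_width: 0.0139
finger_force: 30.0
```

```bash
python3 - <<'E'
from h import *
s=manip.sense(); M=T(); print(s['force'],s['ft_torque'],'yaw',np.arctan2(M[1,0],M[0,0]))
E
```

```text
[-0.72675173  0.09531209  8.27335657] [-0.07758873  0.15614113  0.07136864] yaw -1.0066539594636676
```

Converted, 0.04 rad / 3.1416 = 0.0127.

Call:
{"api": "move_arm", "payload": {
  "plan": [0,0,0,0,0,0.0064,0,0,0,0,0,0.0127,0,0,0,0,0,0.0127]
}}

```text
time_s: 15.6
ee_pos: [0.5944, 0.1728, 0.1432]
tcp_rot: [0.866, -0.5, 0.001, 0.0]
force: [-1.0, -0.9, 9.4]
grip_width: 0.0139
finger_force: 30.0
```

```bash
python3 - <<'E'
from h import *
s=manip.sense(); M=T(); print(s['force'],s['ft_torque'],'yaw',np.arctan2(M[1,0],M[0,0]))
E
```

```text
[-1.03403524 -0.89151041  9.38409983] [-0.33733554  0.78361306  0.26890321] yaw -1.0461472728098011
```

Torque shows the stop. I'll back off slightly and let it rise.

Converted, -6 mm / 800 = -0.0075, -4 mm / 800 = -0.005, -0.03 rad / 3.1416 = -0.0095.

Call:
{"api": "move_arm", "payload": {
  "plan": [0,0,0,0,0,-0.0095,0,0,-0.0025,0,0,-0.0095,0,0,-0.005,0,0,-0.0095,0,0,-0.0075,0,0,-0.0095,0,0,-0.0075,0,0,-0.0095]
}}

```text
time_s: 16.23
ee_pos: [0.5944, 0.1728, 0.1487]
tcp_rot: [0.874, -0.487, 0.0, 0.0]
force: [0.9, -1.2, 5.5]
grip_width: 0.0139
finger_force: 30.0
```

```bash
python3 - <<'E'
from h import *
s=manip.sense(); M=T(); print(s['force'],s['ft_torque'],'yaw',np.arctan2(M[1,0],M[0,0]))
E
```

```text
[ 0.92471369 -1.22878849  5.52405719] [-0.18773021  0.02881847 -0.04142766] yaw -1.0166093509372303
```

Call:
{"api": "move_arm", "payload": {
  "plan": [0,0,-0.0013,0,0,0,0,0,-0.0025,0,0,0,0,0,-0.0038,0,0,0,0,0,-0.0038,0,0,0]
}}

```text
time_s: 16.73
ee_pos: [0.5942, 0.1729, 0.1513]
tcp_rot: [0.874, -0.487, 0.0, 0.0]
force: [2.6, -0.5, 3.7]
grip_width: 0.0139
finger_force: 30.0
```

```bash
python3 - <<'E'
from h import *
s=manip.sense(); M=T(); print(s['force'],s['ft_torque'],'yaw',np.arctan2(M[1,0],M[0,0]))
E
```

```text
[ 2.63950244 -0.46912609  3.71407212] [ 0.01250167 -1.06689238 -0.00630159] yaw -1.0167263280284795
```

Converted, -1 mm / 800 = -0.0013, -0.5 mm / 800 = -0.0006.

Call:
{"api": "move_arm", "payload": {
  "plan": [0,0,-0.0006,0,0,0,0,0,-0.0013,0,0,0,0,0,-0.0013,0,0,0]
}}

```text
time_s: 17.1
ee_pos: [0.5939, 0.1728, 0.1515]
tcp_rot: [0.873, -0.487, -0.0, 0.001]
force: [4.6, 0.8, -1.0]
grip_width: 0.014
finger_force: 30.0
```

```bash
python3 - <<'E'
from h import *
s=manip.sense(); M=T(); print(s['force'],s['ft_torque'],'yaw',np.arctan2(M[1,0],M[0,0]))
E
```

```text
[ 4.56169329  0.7563756  -1.03215117] [ 0.05236998 -2.0142053  -0.0090047 ] yaw -1.0169792996859466
```

The upward force vanished within 1 mm, so the lugs are seated in the notches. Release.

Call:
{"api": "move_arm", "payload": {
  "plan": [0,0,0,0,0,0,0,0,0,0,0,0,0,0,0,0,0,0,0,0,0,0,0,0,0,0,0,0,0,0],
  "hand": 45
}}

```text
time_s: 17.73
ee_pos: [0.5937, 0.1727, 0.1521]
tcp_rot: [0.874, -0.487, -0.0, 0.001]
force: [0.7, 0.0, 0.1]
grip_width: 0.0449
finger_force: 0.0
```

Converted, -110 mm / 800 = -0.1375, -75 mm / 800 = -0.0938.

Call:
{"api": "move_arm", "payload": {
  "plan": [0,0,-0.0188,0,0,0,0,0,-0.05,0,0,0,0,0,-0.0938,0,0,0,0,0,-0.1375,0,0,0,0,0,-0.1375,0,0,0]
}}

```text
time_s: 18.35
ee_pos: [0.5955, 0.1734, 0.2668]
tcp_rot: [0.874, -0.487, 0.002, -0.002]
force: [-0.6, 1.4, -0.6]
grip_width: 0.0449
finger_force: 0.0
```

```bash
python3 - <<'E'
from h import *
M=T(); im=manip.camera('wrist')[:,:,::-1].copy(); s=manip.camera('scene')[:,:,::-1]
n=proj('wrist',(.5938,.1727,.171),M)[0]
b=blob(im.max(2)<60,n); w=toplane('wrist',b,.171,M); print(M[:3,3],n,len(b),cv2.minAreaRect((w[:,:2]*1000).astype(np.float32)))
x,y=n.astype(int); y0=max(0,y-60)
a=cv2.resize(im[y0:y0+120,x-80:x+80],(400,300),interpolation=cv2.INTER_CUBIC)
p=proj('scene',(.5938,.1727,.14))[0].astype(int)
c=cv2.resize(s[p[1]-36:p[1]+36,p[0]-48:p[0]+48],(400,300),interpolation=cv2.INTER_CUBIC)
cv2.imwrite('pics/fin.png',np.hstack([a,c]))
E
```

```text
[0.59549905 0.17340716 0.26682157] [261.81127846 192.70503619] 346 ((594.823974609375, 170.52932739257812), (13.68028450012207, 45.89897155761719), 32.261451721191406)
```

View pics/fin.png

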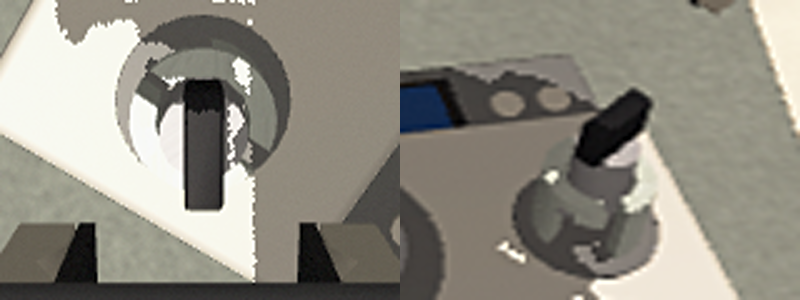

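The cartridge stands upright in the collar, with its bar turned about -1.0 rad (slots at -0.05) and the gripper clear. The emptied slot shows at (150,85). I'll hand it in.

```bash
python3 -c "
from workcell import manip
print(manip.sign_off())"
```

```text
the job is handed in; nothing more can be done
None
```

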